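Turn plaster rocks out of their moulds

TASK

Turn the fresh plaster rocks out of their moulds on to the plywood boards without touching the rocks with the fingers. First slide a board up out of the rack for each filled mould and lay it squarely over it, all of them before turning any; then turn each mould and board over together (the wooden rest is there to stand them on end while you change grip), so that the board lies flat on the work board with the mould upside down on it, and only when all are over lift the moulds straight off, leaving each rock right side up on the middle of its board, and lay the moulds down flat a little way off. An empty mould needs nothing; leave the paint pots and the small plaster block where they are.

Things in the scene. Friction and masses are not known exactly. Their poses are not given: they have to be found in the camera images.
- mould_a: black rubber rock mould, open-topped block: 58 mm wide (its x), 80 mm long (its y), 31 mm high (its z, pointing out of the open side); walls 5 to 6 mm, floor 5 mm, cavity 48 x 68 x 26 mm deep. Stands open side up, long side roughly along world x. Origin: centre of underside. 0.12 kg. Rigid, flat-sided
- mould_b: black rubber rock mould, open-topped block: 58 mm wide (its x), 80 mm long (its y), 31 mm high (its z, pointing out of the open side); walls 5 to 6 mm, floor 5 mm, cavity 48 x 68 x 26 mm deep. Stands open side up, long side roughly along world x. Origin: centre of underside. 0.12 kg. Rigid, flat-sided (same as mould_a)
- mould_a_mid (a point): centre of mould_a's block, 15.5 mm above its underside
- mould_b_mid (a point): centre of mould_b's block, 15.5 mm above its underside
- cast_a: fresh pale plaster rock, 44 (x) x 62 (y) x 22 mm (z), lying upside down and loose in mould a, below its rim. Origin: centre of its flat base, which faces up at the start; its z points from the base to the craggy top, so z is down at the start and up when turned out. Absent if that mould is empty. Too soft to be touched by the fingers
- cast_b: fresh pale plaster rock, 44 (x) x 62 (y) x 22 mm (z), lying upside down and loose in mould b, below its rim. Origin: centre of its flat base, which faces up at the start; its z points from the base to the craggy top, so z is down at the start and up when turned out. Absent if that mould is empty. Too soft to be touched by the fingers
- board_a: flat plywood turn-out board, 10 mm thick (its x), 58 mm wide (its y, the same width as the moulds) and 80 mm long (its z). Origin: its centre. 0.04 kg. Starts upright in a slot of the rack, long side vertical, centre 48 mm above the rack's foot, its upper 45 mm and both 58 mm-apart side edges clear. Both faces are alike; either board serves any mould
- board_b: flat plywood turn-out board, 10 mm thick (its x), 58 mm wide (its y, the same width as the moulds) and 80 mm long (its z). Origin: its centre. 0.04 kg. Starts upright in a slot of the rack, long side vertical, centre 48 mm above the rack's foot, its upper 45 mm and both 58 mm-apart side edges clear. Both faces are alike; either board serves any mould (same as board_a)
- rack: loose wooden slotted rack, 112 (x) x 76 (y) x 38 mm high (z), 0.8 kg; origin: centre of its underside. Two slots across x at x = -24 and +24 mm, 13 mm wide, between fences 44 mm wide in y, 38 mm high; floor 8 mm; stops 20 mm high at its y ends. Stands on the work board (flat, top at z = 0.018, x 0.36 to 0.65, y -0.37 to 0.37), as the moulds do
- rest: fixed wooden turning rest on the work board, for standing a mould with its board on end: L-shaped seat leaning back 10 degrees. Origin: centre of underside. Open front: its +x. Inner corner along y at x = -22, z = 8 mm; from it the floor (50 mm long, 64 mm wide in y) rises 10 degrees to +x, the back (48 mm high, 40 mm wide) leans 10 degrees to -x
- paint_pot: paint pot, 33 mm wide, 36 mm high, far part of the work board; origin under its centre. Leave alone
- paint_pot2: paint pot, 33 mm wide, 36 mm high, left end of the work board; origin under its centre. Leave alone
- block: plaster block 22 x 58 x 12 mm high, near edge of the work board; origin under its centre. Leave alone

How it is judged:
By the outcome, as a careful person would: the job done as asked, in the order asked, and still so for the second after the job is handed in, with the robot touching nothing.
Of cast_a, cast_b only 1 to 2 are there at a start; the rules pass over those that are not, and their reading is None.
At some moment in a run one of rack may be knocked a few centimetres aside while the robot is not near it.
It also fails if it takes over 210 s, if anything falls off the work surface, if the arm or the gripper's body presses on something with over 40 N, if the wrist force passes 120 N, or if a joint passes its speed limit or range.

ROBOT

A 7-joint arm with a two-finger parallel gripper is mounted at the origin on the work surface; the furniture and walls round the work are solid. World frame = base frame: x ahead of the robot, y to its left, z up, the work surface at z = 0. Lengths are in mm, angles in rad, forces in N, time in s.
With the tool pointing down it reaches from about 400 to 900 mm from the base axis. Payload 5.5 kg.
Tool frame: the origin (TCP) lies on the centre line of the jaws, within the pads' length; the fingertips stand 17 mm ahead of it and the grasp point (between the pads) lies 2 mm behind it; z points along the fingers, y is the line along which they close (so a half turn about z gives the same grasp; the last joint's range is limited). The gripper opens to 92 mm and grips with 3 to 60 N. Pads are 19 mm wide; open, the fingers measure 130 mm over their backs; the gripper's body (75 mm by 190 mm) begins 47 mm behind the grasp point.
Start: joints at [0.263, 0.501, -0.427, 1.55, 0.221, 1.138, -0.21], TCP at [650, 0.037, 243.729] pointing down, gripper open.
Joint ranges: [-2.88, 2.88], [-0.31, 2.03], [-1.54, 1.56], [0.2, 2.42], [-1.41, 4.55], [0.19, 2.02], [-2.57, 2.57]. Speed limits (rad/s): [2.57, 2.57, 3.14, 3.14, 3.14, 3.14, 3.14].

INTERFACE

Orientations are given as a unit quaternion [x, y, z, w].
In Python, from station import manip gives the robot as it stands. Calls block until the motion is done:
- manip.move_to(position, orientation): joint-space move of the TCP to a pose.
- manip.move_straight(position, orientation=None, v=150): straight line of the TCP; orientation=None keeps the orientation; v is the mean speed in mm/s.
- manip.movej(angles): joint-space move.
- manip.ungrasp() and manip.close_gripper(force=None): open the fingers fully, or close them until they stop; force is the grip in N (None keeps the last).
- manip.wait(seconds).
- manip.ik(position, orientation): joint angles nearest the present ones, or None.
- manip.read_state(): the state.
- manip.snapshot(name): name is "scene" or "side" or "wrist"; returns the picture (400x640x3 uint8, red, green, blue); there is no depth.
- manip.camera_params(name): a dict with "fov_y" (degrees; the focal length in pixels is half the picture's height over the tangent of half this angle, whatever the lens; pixels are square), "cx", "cy" (the principal point, pixels), "position" and "rotation" of the camera in the world; the wrist camera has in their place "hand_eye" (4x4, takes a point from camera to tool coordinates, whose origin is the TCP and whose axes are the flange's). Camera axes: x right, y down, z forward; pixel columns grow to the right and rows downward; lengths in mm; the calibration is good to about 2 mm. A picture is of the moment at which its call begins: read the wrist's pose just before it. camera_params takes no time and is no camera call.
A pose or a line that the arm cannot do raises manip.PlanningError and nothing moves.
- manip.sign_off(): hands the job in; it is judged then, once.
The state is a dict: "clock": time; "qpos": joint angles; "joint_vel": joint speeds; "joint_torque": joint torques, N m; "tcp_pos": TCP position; "orientation": TCP orientation; "force": force on the tool from outside, world axes, zero at the start; "torque": the same for the moment, N m; "opening": finger opening in mm; "finger_force": force on a finger pad.
Only numpy, scipy, OpenCV 4.12 (cv2) and the standard library are available. Lean on these libraries where they do the work, as an engineer would, in place of code of your own. Each camera call takes 0.05 s, during which the arm holds its last target. There are 200 camera calls.

## Working session

There is one attempt and no reset: what is moved stays moved. The work goes in short steps, each a Python script; the robot and the scene stay as the last script left them, time stands still between calls to the robot, and variables do not carry over. Pictures are saved under pics/ and viewed, at most 14 in all, crops included, and the job is handed in when it is done.

```bash
mkdir -p pics; ls
python3 - <<'E'
from station import manip
import cv2
for n in("scene","side","wrist"):
    im=manip.snapshot(n); cv2.imwrite(f"pics/{n}0.png",im[:,:,::-1]); print(n,manip.camera_params(n))
s=manip.read_state(); print(s)
E
```

```text
pics
station.py
scene {'fov_y': 48.86408278756195, 'cx': 314.03670558547765, 'cy': 196.18382806606067, 'position': array([-106.8883585 , -400.49724801,  757.97117444]), 'rotation': array([ 0.80672623, -0.43200888,  0.18797638, -0.35668752])}
side {'fov_y': 46.10482233770232, 'cx': 320.0681259262208, 'cy': 198.70544153782575, 'position': array([1147.00654775,  773.12704845,  630.81802243]), 'rotation': array([ 0.31069001,  0.80288595, -0.47602681, -0.17956711])}
wrist {'fov_y': 58.60640165460773, 'cx': 321.2889345031309, 'cy': 196.05099066456145, 'hand_eye': array([[ 4.92961232e-04, -9.67622187e-01, -2.52402575e-01,
         6.65996171e+01],
       [ 9.99999791e-01,  3.71297212e-04,  5.29652714e-04,
        -2.85999925e-02],
       [-4.18787345e-04, -2.52402783e-01,  9.67622168e-01,
        -1.40932659e+02],
       [ 0.00000000e+00,  0.00000000e+00,  0.00000000e+00,
         1.00000000e+00]])}
{'clock': 0.15, 'qpos': array([ 0.2631981 ,  0.50162429, -0.42682961,  1.55117848,  0.22082116,
        1.13832388, -0.21028629]), 'joint_vel': array([ 0.0003486 , -0.0027563 , -0.00158493, -0.0039528 , -0.00065253,
        0.00025151, -0.00126754]), 'joint_torque': array([-7.47210433e-03, -5.67105460e+01, -5.82536548e+00, -2.79454994e+01,
       -6.86119194e-02,  2.65310478e-02,  1.03786256e-04]), 'tcp_pos': array([ 6.49494557e+02, -4.00676185e-02,  2.42934891e+02]), 'orientation': array([ 7.07085738e-01,  7.07127436e-01, -5.12197135e-04, -5.35415854e-04]), 'force': array([-0.62420432,  1.36252776, -1.04485833]), 'torque': array([ 0.05174614, -0.0885652 , -0.00622787]), 'finger_force': 0.0, 'opening': 91.76735641984402}
```

View pics/scene0.png

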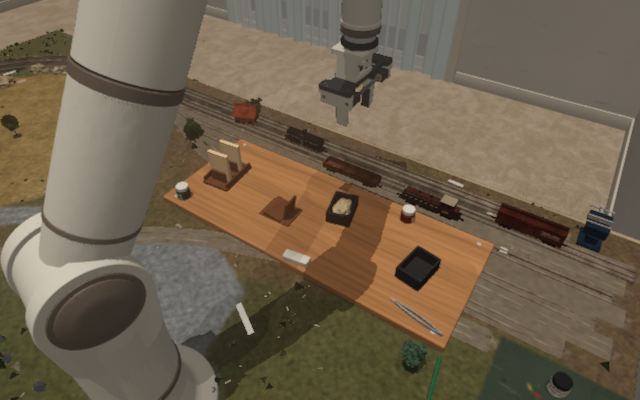

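View pics/side0.png

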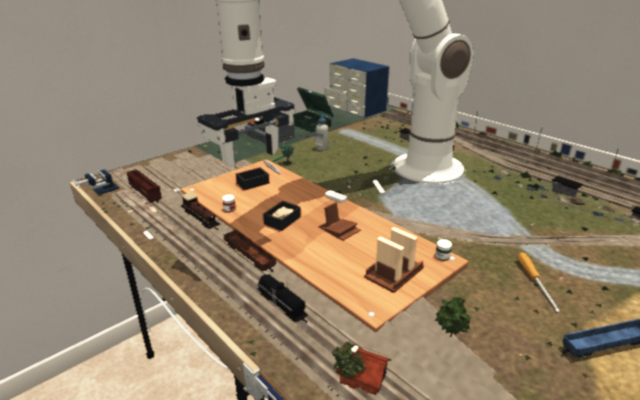

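The scene view shows the filled mould at about (342,208) and what looks like an empty one at (418,267). The rest is at (281,208), the rack with two boards at (226,168), and pots at (182,190) and (408,213). The side view agrees. Next I'll get wrist views for precise positions.

```bash
cat > h.py <<'E'
import numpy as np, cv2
from station import manip
from scipy.spatial.transform import Rotation as R
def cam(name,st=None):
    p=manip.camera_params(name); f=200/np.tan(np.radians(p["fov_y"]/2))
    if name=="wrist":
        T=np.eye(4);T[:3,:3]=R.from_quat(st["orientation"]).as_matrix();T[:3,3]=st["tcp_pos"];T=T@p["hand_eye"]
        return f,p["cx"],p["cy"],T[:3,:3],T[:3,3]
    return f,p["cx"],p["cy"],R.from_quat(p["rotation"]).as_matrix(),p["position"]
def ray(c,uv):
    f,cx,cy,Rm,t=c; uv=np.atleast_2d(uv).astype(float)
    return np.c_[(uv[:,0]-cx)/f,(uv[:,1]-cy)/f,np.ones(len(uv))]@Rm.T
def onplane(c,uv,z):
    d=ray(c,uv); return c[4]+d*((z-c[4][2])/d[:,2])[:,None]
def proj(c,P):
    f,cx,cy,Rm,t=c; q=(np.atleast_2d(P)-t)@Rm; return q[:,:2]/q[:,2:]*f+[cx,cy]
def shot(name,save=None):
    st=manip.read_state(); im=manip.snapshot(name)
    if save: cv2.imwrite(f"pics/{save}.png",im[:,:,::-1])
    return im,cam(name,st)
def Q(xa,za):  # orientation from tool z (approach) and tool y (closing)
    z=np.array(za,float);z/=np.linalg.norm(z);y=np.array(xa,float);y-=z*(y@z);y/=np.linalg.norm(y)
    return R.from_matrix(np.c_[np.cross(y,z),y,z]).as_quat()
E
python3 - <<'E'
from h import *
c=cam("scene")
for n,uv,z in(("mould",(342,208),40),("empty",(418,267),40),("rest",(281,210),25),("rack",(226,172),40),("pot",(408,213),36),("pot2",(182,190),36),("block",(296,257),30)):
    print(n,onplane(c,uv,z)[0].round())
down=manip.read_state()["orientation"]
print(R.from_quat(down).as_matrix().round(2))
q=R.from_matrix(np.array([[0,1,0],[1,0,0],[0,0,-1.]])).as_quat()
for i,(x,y) in enumerate(((450,190),(470,0),(470,-190))):
    manip.move_to([x,y,330],q); manip.wait(.3)
    shot("wrist",f"w{i}")
    print(manip.read_state()["tcp_pos"],manip.read_state()["clock"])
ims=[cv2.imread(f"pics/w{i}.png") for i in range(3)]
cv2.imwrite("pics/w012.png",cv2.resize(np.vstack([np.hstack(ims[:2]),np.hstack([ims[2],ims[2]*0])]),(800,500),interpolation=cv2.INTER_AREA))
E
```

```text
mould [546. -39.  40.]
empty [ 482. -259.   40.]
rest [473.  87.  25.]
rack [495. 279.  40.]
pot [ 620. -173.   36.]
pot2 [386. 326.  36.]
block [372. -30.  30.]
[[-0.  1. -0.]
 [ 1.  0.  0.]
 [ 0. -0. -1.]]
[450.36635433 189.55299707 329.6163093 ] 1.6167
[470.04335116   1.04697073 330.01429067] 2.75
[ 470.29338587 -189.04067879  330.14154012] 3.8833
```

View pics/w012.png

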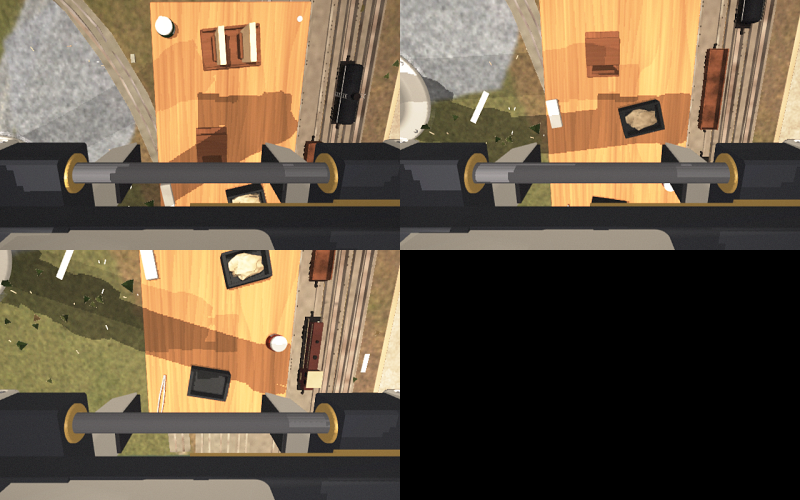

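The views show one filled mould at (641,118) in the upper right picture and an empty one at (208,383) in the lower left. The rest's back is on its −y side, so it opens to +y. Next I'll put the camera directly above each thing.

Run:
```python
from h import *
q=R.from_matrix(np.array([[0,1,0],[1,0,0],[0,0,-1.]])).as_quat()
ims=[]
import pickle
D={}
for n,x,y,z in(("mould",546,-39,230),("rest",473,87,230),("rack",495,279,280)):
    manip.move_to([x,y-67,z],q); manip.wait(.4)
    im,c=shot("wrist","v_"+n); D[n]=c; ims.append(im[:,:,::-1])
pickle.dump(D,open("cams.pkl","wb"))
print(manip.read_state()["clock"])
cv2.imwrite("pics/v.png",np.vstack([np.hstack([ims[0][:280,120:520],ims[1][:280,120:520]]),np.hstack([ims[2][:280,120:520],ims[0][:280,120:520]*0])]))
im=ims[0]; m=(im.max(2)<60).astype(np.uint8); m[250:]=0
cs,_=cv2.findContours(m,0,2); k=max(cs,key=cv2.contourArea)
P=onplane(D["mould"],k[:,0,:],49)[:,:2]
print(cv2.minAreaRect(P.astype(np.float32)))
```

```text
7.3333
((547.9270629882812, -36.89659881591797), (74.2894515991211, 52.536170959472656), 13.223881721496582)
```

View pics/v.png

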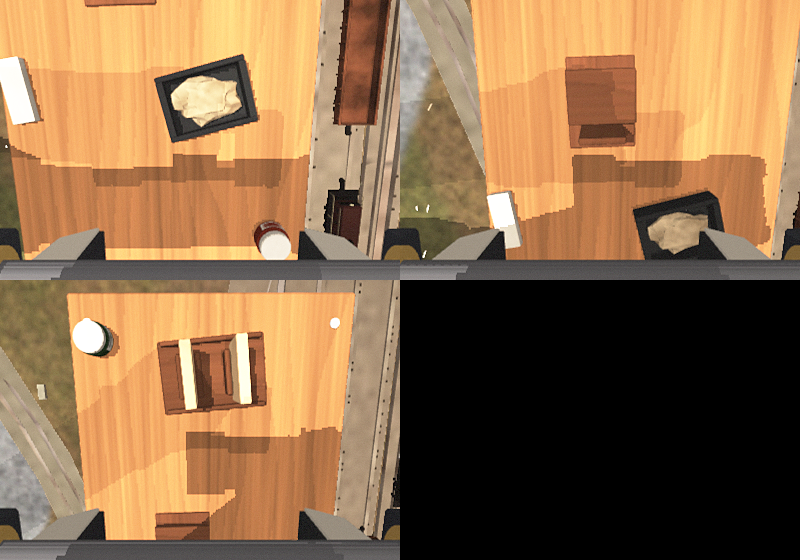

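The first picture shows the filled mould at (207,98). In the second, the rest has its floor at (600,88) and its back at (603,132). In the third, the rack's boards have tops at (188,373) and (242,368). I'll refine these numerically and look at the rest enlarged.

Run:
```python
from h import *
import pickle
D=pickle.load(open("cams.pkl","rb"))
im=cv2.imread("pics/v_mould.png")
for t in(60,75,90,105):
    m=(im.max(2)<t).astype(np.uint8); m[250:]=0; m[:,:200]=0;m[:,420:]=0
    cs,_=cv2.findContours(m,0,2); k=max(cs,key=cv2.contourArea)
    P=onplane(D["mould"],k[:,0,:],49)[:,:2]; print(t,cv2.minAreaRect(P.astype(np.float32)))
im=cv2.imread("pics/v_rack.png").astype(int)
m=((im[:,:,0]>130)&(im.min(2)>130)).astype(np.uint8); m[:40]=0;m[250:]=0;m[:,:250]=0;m[:,420:]=0
cs,_=cv2.findContours(m,0,2)
for k in cs:
    if cv2.contourArea(k)>100:
        P=onplane(D["rack"],k[:,0,:],106)[:,:2]; print(cv2.boundingRect(k),cv2.minAreaRect(P.astype(np.float32)))
a=cv2.imread("pics/v_rest.png")[40:160,270:370]; b=cv2.imread("pics/v_rack.png")[40:140,270:395]
s=5
cv2.imwrite("pics/crop.png",np.hstack([cv2.resize(a,(400,480)),cv2.resize(b,(400,320))[:480] if 0 else cv2.copyMakeBorder(cv2.resize(b,(400,320)),0,160,0,0,0)]))
```

```text
60 ((547.9270629882812, -36.89659881591797), (74.2894515991211, 52.536170959472656), 13.223881721496582)
75 ((550.5911254882812, -37.41557693481445), (78.56830596923828, 56.89594650268555), 14.61986255645752)
90 ((550.9437255859375, -37.37504577636719), (79.27072143554688, 56.9959602355957), 14.618844985961914)
105 ((550.8379516601562, -37.22944641113281), (79.40054321289062, 57.332862854003906), 14.620985984802246)
(299, 58, 18, 72) ((483.5362854003906, 284.7615966796875), (9.520277976989746, 57.91197967529297), 5.5521087646484375)
(356, 52, 16, 72) ((530.923095703125, 289.3302307128906), (10.071256637573242, 57.84611892700195), 5.865659713745117)
```

View pics/crop.png

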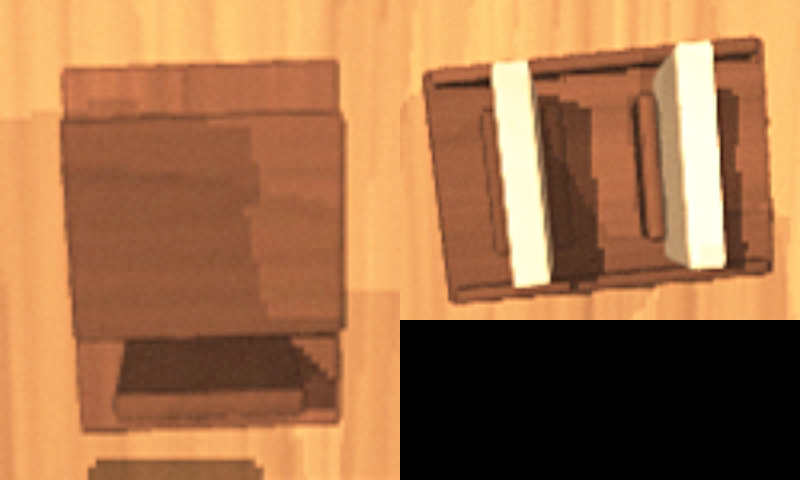

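The enlarged crop shows the rest's seat front edge from (62,118) to (343,112), the inner corner along row 338, and the top of the back at row 390. The mould and board fits match the known sizes well. Now I'll compute the rest's pose and check IK for the whole plan.

```bash
cat >> h.py <<'E'
X,Y,Z=np.eye(3)
def u(v): v=np.array(v,float); return v/np.linalg.norm(v)
def goalT(w,l,n,c): # object pose: axes w,l,n columns, centre c
    T=np.eye(4);T[:3,:3]=np.c_[w,l,n];T[:3,3]=c;return T
def tcp(To,g,zt,ysign=1):
    """object pose, grasp point g and approach zt in object coords (w,l,n); closing along w"""
    Rm=To[:3,:3]; z=Rm@u(zt); p=To[:3,3]+Rm@np.array(g)+2*z
    return p,Q(ysign*Rm[:,0],z)
E
python3 - <<'E'
from h import *
import pickle
D=pickle.load(open("cams.pkl","rb"))["rest"]
f=lambda c,r,z:onplane(D,(270+c/4,40+r/4),z)[0].round(1)
for n,c,r,z in(("front L",62,118,34.7),("front R",343,112,34.7),("corner L",122,339,26),("corner R",300,336,26),("floor L",75,340,26),("floor R",342,332,26),("top L",117,392,73),("top R",302,388,73),("base",82,431,18),("base",338,424,18),("baseF",64,68,18),("baseF",338,60,18)): print(n,f(c,r,z))
def ok(n,p,q):
    s=manip.ik(list(p),list(q)); print(n,np.round(p),None if s is None else np.round(s,2))
c,s=np.cos,np.sin
# board grasp in rack: object axes w=y-ish,l=long(up), n=normal
ya=np.radians(5.7)
nb=np.array([c(ya),s(ya),0]);wb=np.array([-s(ya),c(ya),0])
ym=np.radians(14.6);lm=np.array([c(ym),s(ym),0]);wm=np.array([-s(ym),c(ym),0])
for a in(30,45):
  A=np.radians(a); zt=[0,-c(A),s(A)]
  for sg in(1,-1):
    T=goalT(wb,Z,nb,[483.5,284.8,66]); ok(f"rack {a} {sg}",*tcp(T,[0,20,0],zt,sg))
    # placed: tool=-n*sin.. n=-Z, l=-lm, w = l x n
    n=-Z;l=-lm;w=np.cross(l,n)
    T=goalT(w,l,n,[550.9,-37.3,56]); ok(f"place {a} {sg}",*tcp(T,[0,20,0],zt,sg))
# stack: centre of 41 block, n up. grip1 from board side
for b in(30,45,60):
  B=np.radians(b)
  for e in(1,-1):
   for sg in(1,-1):
    zt=[0,e*c(B),-s(B)]; g=[0,-e*8,5]
    n=Z;l=lm;w=np.cross(l,n); ok(f"g1 flat {b} {e} {sg}",*tcp(goalT(w,l,n,[550.9,-37.3,38.5]),g,zt,sg))
    t=np.radians(10); n=np.array([0,-c(t),-s(t)]); up=np.array([0,-s(t),c(t)]); l=-e*up; w=np.cross(l,n)
    ok(f"g1 rest {b} {e} {sg}",*tcp(goalT(w,l,n,np.array([473,65,26])+up*42-n*20.5),g,zt,sg))
    zt=[0,e*c(B),s(B)]; g=[0,-e*8,0]
    ok(f"g2 rest {b} {e} {sg}",*tcp(goalT(w,l,n,np.array([473,65,26])+up*42-n*20.5),g,zt,sg))
    n=-Z;l=e*X; w=np.cross(l,n)
    ok(f"g2 flat {b} {e} {sg}",*tcp(goalT(w,l,n,[520,-60,38.5]),g,zt,sg))
E
```

```text
front L [441.4 115.1  34.7]
front R [504.1 116.3  34.7]
corner L [453.6  66.2  26. ]
corner R [495.9  66.9  26. ]
floor L [442.4  66.   26. ]
floor R [505.8  67.8  26. ]
top L [455.1  58.1  73. ]
top R [493.4  58.9  73. ]
base [442.9  43.4  18. ]
base [506.1  45.1  18. ]
baseF [440.6 127.5  18. ]
baseF [504.2 129.2  18. ]
rack 30 1 [484. 285.  84.] [-0.46  0.44 -0.36  2.26  1.54  0.46 -0.52]
place 30 1 [533. -42.  55.] None
rack 30 -1 [484. 285.  84.] [-1.8   1.33  1.52  2.3   4.52  0.95 -0.86]
place 30 -1 [533. -42.  55.] None
rack 45 1 [485. 285.  85.] [-0.6   0.53 -0.33  2.39  2.07  0.77 -1.16]
place 45 1 [533. -42.  55.] None
rack 45 -1 [485. 285.  85.] [-1.3   0.56  0.45  2.42  2.32  0.47  1.56]
place 45 -1 [533. -42.  55.] None
g1 flat 30 1 1 [545. -39.  42.] None
g1 rest 30 1 1 [473.  73.  76.] [ 1.25  1.43 -1.49  2.05  0.91  0.98  2.57]
g2 rest 30 1 1 [473.  76.  77.] [ 0.49  1.02 -1.31  2.01  1.21  1.47  1.78]
g2 flat 30 1 1 [514. -60.  38.] None
g1 flat 30 1 -1 [545. -39.  42.] None
g1 rest 30 1 -1 [473.  73.  76.] [ 0.71  0.68 -0.56  2.06 -0.53  0.72  0.67]
g2 rest 30 1 -1
[... 2171 characters left out ...]
28]
g2 flat 60 1 -1 [513. -60.  37.] [ 0.48  0.52 -0.42  2.41  2.71  0.3   2.18]
g1 flat 60 -1 1 [558. -36.  42.] [ 0.04  0.88 -0.14  1.47  0.2   1.33 -1.49]
g1 rest 60 -1 1 [473.  73.  77.] [ 0.87  1.02 -0.53  1.92 -0.71  1.06  1.03]
g2 rest 60 -1 1 [473.  75.  78.] [-0.43  0.79 -0.31  1.85  0.85  1.37 -1.28]
g2 flat 60 -1 1 [513. -60.  37.] [ 0.48  0.52 -0.42  2.41  2.71  0.3   2.18]
g1 flat 60 -1 -1 [558. -36.  42.] [ 0.33  0.97 -0.61  1.45  0.53  1.44  1.4 ]
g1 rest 60 -1 -1 [473.  73.  77.] [ 0.43  0.93  0.01  1.93 -1.07  1.36 -1.82]
g2 rest 60 -1 -1 [473.  75.  78.] [ 0.09  1.15 -1.09  1.84  1.26  1.9   1.59]
g2 flat 60 -1 -1 [513. -60.  37.] [ 1.18  1.09 -1.31  2.4   2.01  0.9   0.11]
```

```bash
cat >> h.py <<'E'
def boards():
    im,c=shot("wrist"); im=im[:,:,::-1].astype(int)
    m=(im.min(2)>130).astype(np.uint8); m[:40]=0;m[250:]=0;m[:,:220]=0;m[:,440:]=0
    out=[]
    for k in cv2.findContours(m,0,2)[0]:
        if cv2.contourArea(k)>300:
            P=onplane(c,k[:,0,:],106)[:,:2]; out.append(cv2.minAreaRect(P.astype(np.float32)))
    return out
def go(p,q,v=None):
    if v: manip.move_straight(list(p),list(q),v=v)
    else: manip.move_to(list(p),list(q))
E
cat > plan.py <<'E'
from h import *
c,s=np.cos,np.sin
a=np.radians(50); zt=[0,-c(a),s(a)]; gn=5+2-(19*s(a)+9.5*c(a)); g=[0,15,gn]
def rackT(x,y,yaw,z=66):
    return goalT([-s(yaw),c(yaw),0],Z,[c(yaw),s(yaw),0],[x,y,z]) @ np.diag([1,1,1,1])
def placeT(x,y,yaw,z): # board flat, tool inward
    l=np.array([c(yaw),s(yaw),0]);n=-Z;return goalT(np.cross(l,n),l,n,[x,y,z])
E
python3 - <<'E'
from plan import *
print(boards())
for sg in(1,-1):
    T=rackT(483.5,284.8,np.radians(5.6)); T[:3,0]=np.cross(T[:3,1],T[:3,2])
    P=placeT(550.9,-37.3,np.radians(14.6),56)
    for n,X_,d in(("pre",T,-80),("grasp",T,0),("place",P,0),("placepre",P,-80)):
        p,q=tcp(X_,g,zt,sg); p=p+d*R.from_quat(q).as_matrix()[:,2]
        j=manip.ik(list(p),list(q)); print(sg,n,p.round(),None if j is None else j.round(2))
    p,q=tcp(T,g,zt,sg); j=manip.ik(list(p+[0,0,70]),list(q)); print(None if j is None else j.round(2))
E
```

```text
[((483.52984619140625, 284.7542724609375), (9.536829948425293, 57.970577239990234), 5.4845075607299805), ((531.0237426757812, 289.37078857421875), (9.853043556213379, 57.913692474365234), 5.422567844390869)]
1 pre [410. 278. 131.] None
1 grasp [471. 284.  80.] None
1 place [564. -34.  68.] [ 0.28  1.06 -0.61  1.28  0.52  1.69  1.42]
1 placepre [614. -21. 129.] [ 0.23  1.07 -0.63  1.09  0.52  1.85  1.45]
None
-1 pre [410. 278. 131.] None
-1 grasp [471. 284.  80.] None
-1 place [564. -34.  68.] [ 0.01  0.97 -0.13  1.29  0.2   1.58 -1.49]
-1 placepre [614. -21. 129.] [-0.01  0.99 -0.13  1.1   0.2   1.76 -1.47]
None
```

```bash
cat >> plan.py <<'E'
def rackIn(x,y,yaw,z=66):
    n=-np.array([c(yaw),s(yaw),0]); return goalT(np.cross(Z,n),Z,n,[x,y,z])
E
python3 - <<'E'
from plan import *
import plan
for ad in(45,55,60):
  a=np.radians(ad); zt=[0,-c(a),s(a)]; g=[0,15,7-(19*s(a)+9.5*c(a))]
  for sg in(1,-1):
    T=rackIn(531,289.4,np.radians(5.5)); P=placeT(550.9,-37.3,np.radians(14.6),56)
    for n,X_,d,up in(("pre",T,-70,0),("grasp",T,0,0),("lift",T,0,80),("place+",P,0,60),("place",P,0,0)):
        p,q=tcp(X_,g,zt,sg); p=p+d*R.from_quat(q).as_matrix()[:,2]+[0,0,up]
        j=manip.ik(list(p),list(q)); print(ad,sg,n,p.round(),None if j is None else j.round(2))
E
```

```text
45 1 pre [592. 295. 129.] [-0.31  1.15 -0.23  0.82 -0.06  1.92 -1.96]
45 1 grasp [543. 291.  80.] [-0.3   1.11 -0.24  1.04 -0.06  1.75 -1.95]
45 1 lift [543. 291. 160.] [-0.29  1.02 -0.25  1.03 -0.08  1.84 -1.97]
45 1 place+ [564. -34. 128.] [ 0.26  1.05 -0.63  1.2   0.5   1.86  1.43]
45 1 place [564. -34.  68.] [ 0.25  1.12 -0.61  1.2   0.52  1.79  1.42]
45 -1 pre [592. 295. 129.] [-0.14  1.23 -0.73  0.81  0.29  1.96  0.98]
45 -1 grasp [543. 291.  80.] [-0.09  1.21 -0.73  1.02  0.29  1.79  0.96]
45 -1 lift [543. 291. 160.] [-0.08  1.12 -0.75  1.02  0.24  1.88  0.93]
45 -1 place+ [564. -34. 128.] [-0.    0.96 -0.12  1.21  0.2   1.76 -1.47]
45 -1 place [564. -34.  68.] [-0.    1.03 -0.12  1.21  0.21  1.69 -1.48]
55 1 pre [600. 296. 120.] None
55 1 grasp [543. 291.  80.] [-0.31  1.24 -0.23  0.86 -0.11  1.96 -1.95]
55 1 lift [543. 291. 160.] None
55 1 place+ [564. -34. 128.] [ 0.32  0.93 -0.64  1.34  0.49  1.66  1.43]
55 1 place [564. -34.  68.] [ 0.3   1.   -0.62  1.35  0.52  1.59  1.41]
55 -1 pre [600. 296. 120.] None
55 -1 grasp [543. 291.  80.] [-0.13  1.33 -0.71  0.84  0.23  1.99  0.97]
55 -1 lift [543. 291. 160.] None
55 -1 place+ [564. -34. 128.] [ 0.03  0.84 -0.14  1.36  0.19  1.56 -1.48]
55 -1 place [564. -34.  68.] [ 0.02  0.91 -0.13  1.37  0.2   1.48 -1.49]
60 1 pre [604. 296. 115.] None
60 1 grasp [543. 291.  80.] None
60 1 lift [543. 291. 160.] None
60 1 place+ [564. -34. 128.] [ 0.35  0.87 -0.65  1.42  0.48  1.56  1.43]
60 1 place [564. -34.  68.] [ 0.33  0.95 -0.62  1.43  0.52  1.48  1.41]
60 -1 pre [604. 296. 115.] None
60 -1 grasp [543. 291.  80.] None
60 -1 lift [543. 291. 160.] None
60 -1 place+ [564. -34. 128.] [ 0.04  0.78 -0.15  1.43  0.19  1.46 -1.47]
60 -1 place [564. -34.  68.] [ 0.04  0.85 -0.14  1.44  0.2   1.38 -1.49]
```

```bash
sed -i 's/radians(50)/radians(45)/' plan.py
python3 - <<'E'
from plan import *
T=rackIn(531,289.4,np.radians(5.5)); p,q=tcp(T,g,zt,-1); zz=R.from_quat(q).as_matrix()[:,2]
manip.ungrasp()
go(p-70*zz+[0,0,60],q); go(p-70*zz,q,200); go(p,q,120)
manip.close_gripper(25); st=manip.read_state(); print(st["opening"],st["finger_force"],st["force"],st["tcp_pos"]-p)
go(p+[0,0,15],q,60); go(p+[0,0,90],q,120)
st=manip.read_state(); print(st["opening"],st["finger_force"],st["clock"])
shot("side","b1"); im=cv2.imread("pics/b1.png")[120:360,160:560]; cv2.imwrite("pics/b1c.png",cv2.resize(im,(800,480)))
E
```

```text
57.97364520804845 25.000084340572357 [-0.70885401  0.39296614 -0.14727263] [0.00541234 0.11061043 0.00066037]
57.689428883846055 25.000001192092896 12.025
```

View pics/b1c.png

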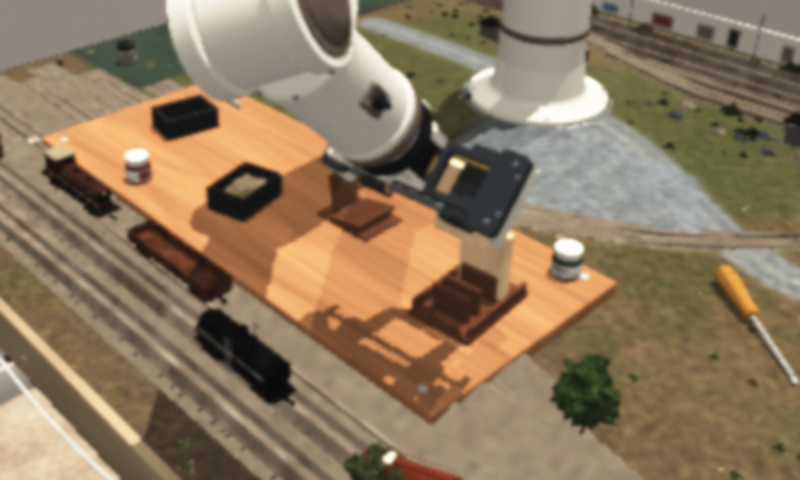

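The picture shows the gripper over the rack with the far board lifted between its fingers (475,265) and the other board still upright in its slot. Next I'll carry it over the mould.

Run:
```python
from plan import *
P=placeT(550.9,-37.3,np.radians(14.6),56.5); p,q=tcp(P,g,zt,-1)
st=manip.read_state(); go(st["tcp_pos"]+[0,-60,60],st["orientation"],200)
go(p+[0,0,60],q); go(p+[0,0,15],q,100)
st=manip.read_state(); print(st["opening"],st["finger_force"],st["clock"],st["qpos"].round(2))
shot("side","b2"); a=cv2.imread("pics/b2.png")[140:280,180:380]
shot("scene","b3"); b=cv2.imread("pics/b3.png")[130:270,260:460]
cv2.imwrite("pics/b23.png",np.hstack([cv2.resize(a,(400,280)),cv2.resize(b,(400,280))]))
```

```text
57.246424824738654 24.99988853931427 15.2583 [-0.18  1.02  0.21  1.22  0.    1.68 -1.32]
```

View pics/b23.png

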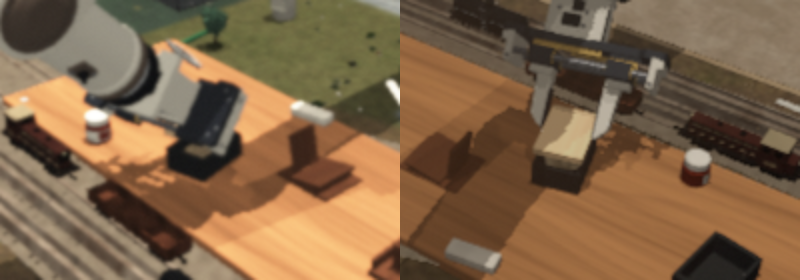

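The board is held about level over the mould (565,135 in the right-hand picture). Next I'll lower it, release, back off and measure from above.

```bash
cat >> h.py <<'E'
qd=R.from_matrix(np.array([[0,1,0],[1,0,0],[0,0,-1.]])).as_quat()
def top(x,y,h,name,lo=(100,100,100)):
    go([x,y-67,230],qd); manip.wait(.3); im,c=shot("wrist",name); return im,c
E
python3 - <<'E'
from plan import *
P=placeT(550.9,-37.3,np.radians(14.6),56.3); p,q=tcp(P,g,zt,-1); zz=R.from_quat(q).as_matrix()[:,2]
go(p,q,40); st=manip.read_state(); print(st["force"].round(1))
manip.ungrasp(); manip.wait(.3)
go(p-90*zz,q,120)
im,c=top(551,-37,0,"t1"); cv2.imwrite("pics/t1c.png",cv2.resize(im[20:200,200:440,::-1],(720,540)))
print(manip.read_state()["clock"])
i=im.astype(int)
m=((i.min(2)>130)).astype(np.uint8); m[250:]=0;m[:,:220]=0;m[:,440:]=0
k=max(cv2.findContours(m,0,2)[0],key=cv2.contourArea); print(cv2.minAreaRect(onplane(c,k[:,0],59)[:,:2].astype(np.float32)))
E
```

```text
[-0.6 -0.5 -1.2]
19.4917
((550.8458862304688, -38.37165451049805), (79.90252685546875, 58.01885986328125), 14.629844665527344)
```

View pics/t1c.png

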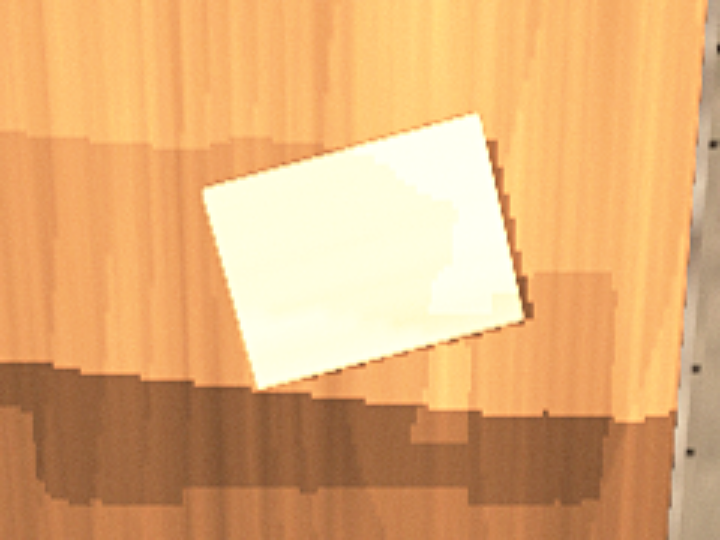

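The board lies squarely on the mould, offset by about 1 mm and parallel to it. Next I'll square the stack with light closings along both axes, take the tilted grip from the board side, and lift.

```bash
cat >> plan.py <<'E'
ym=np.radians(14.62); lm=np.array([c(ym),s(ym),0]); wm=np.array([-s(ym),c(ym),0])
B=np.radians(45); z1=[0,-c(B),-s(B)]; g1=[0,8,5]
def flatT(cn,l,n): return goalT(np.cross(l,n),l,n,cn)
E
python3 - <<'E'
from plan import *
C=np.array([550.9,-37.6,42.])
def nearest(y): # choose half turn nearest in joint space
    qs=[Q(y,-Z),Q(-y,-Z)]; js=[manip.ik(list(C+[0,0,60]),list(k)) for k in qs]; j0=manip.read_state()["qpos"]
    return qs[int(np.argmin([9 if j is None else abs(j-j0).max() for j in js]))]
for ax in(lm,wm):
    q=nearest(ax); go(C+[0,0,60],q); go(C,q,100); manip.close_gripper(6); st=manip.read_state(); print(st["opening"],st["force"].round(1)); manip.ungrasp(); go(C+[0,0,60],q,150)
S=flatT([550.9,-37.6,38.5],lm,Z); p,q=tcp(S,g1,z1,1); zz=R.from_quat(q).as_matrix()[:,2]
go(p-70*zz,q); go(p,q,80); manip.close_gripper(45); manip.wait(.3)
st=manip.read_state(); print(st["opening"],st["finger_force"],st["force"].round(1),st["qpos"].round(2),st["clock"])
go(p+[0,0,50],q,50); manip.wait(.2)
st=manip.read_state(); print(st["opening"],st["force"].round(1))
shot("side","c2"); a=cv2.imread("pics/c2.png")[140:280,180:380]
shot("scene","c3"); b=cv2.imread("pics/c3.png")[130:270,260:460]
cv2.imwrite("pics/c23.png",np.hstack([cv2.resize(a,(400,280)),cv2.resize(b,(400,280))]))
E
```

```text
80.26726120884612 [-2.  -0.1  4.8]
58.3325936582446 [-1.7  1.3  3.7]
57.50056374806559 44.99970853328705 [ 0.3 -0.1  0.6] [-0.24  1.08  0.32  1.24 -0.08  1.62 -1.26] 29.0667
57.655077802319035 [ 0.1 -0.3 -2.1]
```

View pics/c23.png

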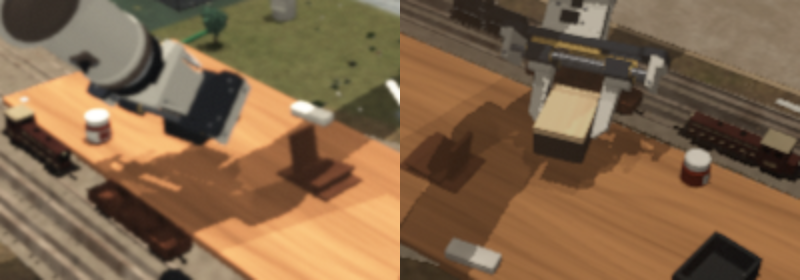

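The board and mould came up together: in the right-hand picture the stack at (565,120) hangs level and flush. Next I'll stand it in the rest.

```bash
cat >> plan.py <<'E'
ps=np.radians(1.2); t=np.radians(10); fh=np.array([-s(ps),c(ps),0])
up=-s(t)*fh+c(t)*Z; fr=c(t)*fh+s(t)*Z; corner=np.array([474,66.5,26.])
def restT(du=0,df=0): return flatT(corner+up*(40+du)+fr*(20.5+df),up,-fr)
E
python3 - <<'E'
from plan import *
p0=manip.read_state()["tcp_pos"]
go(p0+[-30,0,90],manip.read_state()["orientation"],120)
p,q=tcp(restT(80,5),g1,z1,1); go(p,q)
st=manip.read_state(); print(st["opening"],st["force"].round(1),st["qpos"].round(2))
p,q=tcp(restT(8,4),g1,z1,1); go(p,q,80)
shot("side","d2"); a=cv2.imread("pics/d2.png")[130:270,240:440]
shot("scene","d3"); b=cv2.imread("pics/d3.png")[130:270,200:400]
cv2.imwrite("pics/d23.png",np.hstack([cv2.resize(a,(400,280)),cv2.resize(b,(400,280))]))
print(manip.read_state()["clock"])
E
```

```text
57.70739303039586 [-0.7  0.1 -1.5] [ 0.43  0.61 -0.07  2.   -0.9   1.2   1.03]
34.5667
```

View pics/d23.png

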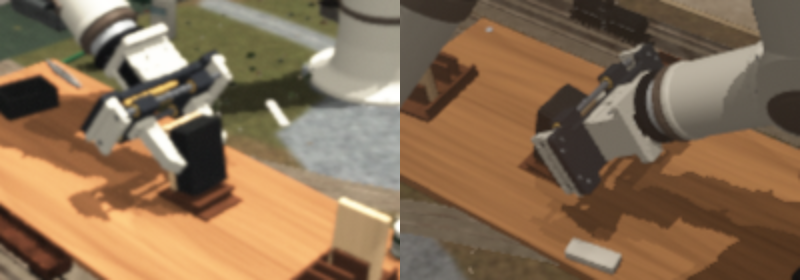

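The stack hovers upright over the rest's seat (200,160 in the left-hand picture), with the mould facing forward. I'll lower it until it touches, press it lightly against the back and release.

Run:
```python
from plan import *
f0=manip.read_state()["force"]
def step(rng,mk,axis,lim):
    for d in rng:
        p,q=tcp(mk(d),g1,z1,1); go(p,q,25); manip.wait(.1); f=manip.read_state()["force"]-f0
        print(d,f.round(1))
        if f@axis>lim: break
    return d
du=step([4,2,1,0,-1,-2],lambda d:restT(d,2),Z,3)
df=step([1,0,-1,-2],lambda d:restT(du,d),fh,3)
manip.ungrasp(); manip.wait(.4)
st=manip.read_state(); zz=R.from_quat(st["orientation"]).as_matrix()[:,2]
go(st["tcp_pos"]-110*zz,st["orientation"],120)
shot("side","e2"); a=cv2.imread("pics/e2.png")[130:270,240:440]
cv2.imwrite("pics/e2c.png",cv2.resize(a,(600,420))); print(manip.read_state()["clock"])
```

```text
4 [-1.   0.4 -0.5]
2 [-1.7 -0.6 -0.1]
1 [-1.6 -0.5 -0.3]
0 [-1.1  0.2 -0.4]
-1 [-2.  -2.3  6.4]
1 [-2.8  0.2  6.3]
0 [-0.7  5.5  5.4]
39.35
```

View pics/e2c.png

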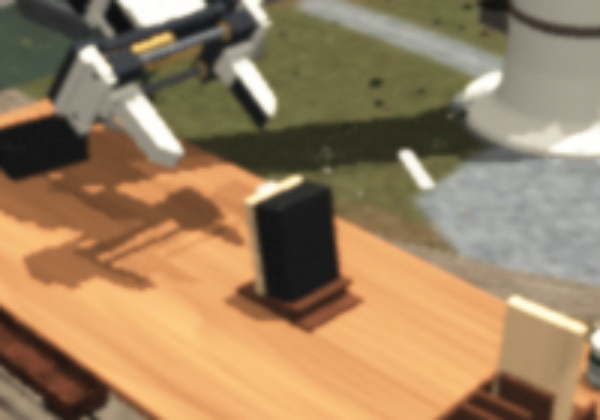

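The stack stands in the rest on its own, with the board against the back and the mould facing front. Now I'll check IK for the second grip.

```bash
cat >> plan.py <<'E'
C2=np.radians(70); z2=[0,-c(C2),s(C2)]; g2=[0,6,19.5-(19*s(C2)+9.5*c(C2))]
E
python3 - <<'E'
from plan import *
st=manip.read_state(); 
go(st["tcp_pos"]+[0,0,110],st["orientation"],150); print(g2)
for sg in(1,-1):
    p,q=tcp(restT(),g2,z2,sg); zz=R.from_quat(q).as_matrix()[:,2]
    for n,pp in(("pre",p-80*zz),("grip",p)):
        j=manip.ik(list(pp),list(q)); print(sg,n,pp.round(),None if j is None else j.round(2))
    for yd in range(0,360,45):
        l=np.array([c(np.radians(yd)),s(np.radians(yd)),0])
        p,q=tcp(flatT([510,-60,38.5],l,-Z),g2,z2,sg); j=manip.ik(list(p),list(q)); j2=manip.ik(list(p+[0,0,100]),list(q)); print(sg,yd,None if j is None else j.round(2), j2 is not None)
E
```

```text
[0, 6, np.float64(-1.603351156526113)]
1 pre [472. 148. 114.] [-0.47  0.92 -0.48  1.68  0.9   1.71 -1.36]
1 grip [474.  79.  74.] [-0.52  0.9  -0.28  1.79  0.88  1.51 -1.33]
1 0 [ 0.15  0.73 -0.14  1.72  0.12  1.05  1.53] True
1 45 [ 0.09  0.69 -0.24  1.82  0.45  0.98  1.93] True
1 90 [ 0.17  0.62 -0.43  2.02  0.85  0.82  2.26] True
1 135 [-1.04  0.93  1.17  2.27 -1.37  0.56 -1.28] True
1 180 [-0.92  1.13  1.35  2.35  4.5   1.06 -0.05] True
1 225 [ 0.18  0.51  0.12  2.2  -0.97  0.44  0.37] True
1 270 [ 0.22  0.61  0.09  1.97 -0.58  0.76  0.76] True
1 315 [ 0.2   0.7  -0.    1.78 -0.23  0.97  1.14] True
-1 pre [472. 148. 114.] [-1.05  0.89  0.34  1.7   0.47  1.38  2.15]
-1 grip [474.  79.  74.] [-1.03  0.93  0.4   1.81  0.49  1.21  2.14]
-1 0 [-0.23  0.76  0.39  1.73 -0.26  1.06 -1.29] True
-1 45 [-0.33  0.7   0.32  1.83  0.03  0.9  -0.87] True
-1 90 [-0.44  0.6   0.32  2.05  0.29  0.6  -0.41] True
-1 135 [-0.48  0.52  0.41  2.26  0.4   0.2   0.26] True
-1 180 [ 0.66  0.54 -0.65  2.3   1.46  0.27  0.3 ] True
-1 225 [ 1.    0.7  -0.87  2.17  0.61  0.36  2.1 ] True
-1 270 [-0.5   1.01  1.13  1.99 -1.28  1.32 -1.86] True
-1 315 [-0.16  0.76  0.49  1.79 -0.58  1.06 -1.71] True
```

Run:
```python
from plan import *
p,q=tcp(restT(),g2,z2,1); zz=R.from_quat(q).as_matrix()[:,2]
go(p-80*zz+[0,0,60],q); go(p-80*zz,q,150); go(p,q,70)
manip.close_gripper(50); manip.wait(.3); st=manip.read_state(); print(st["opening"],st["force"].round(1),(st["tcp_pos"]-p).round(1))
go(p+up*10+fr*3,q,30); go(p+up*60+fr*15,q,80); manip.wait(.2)
st=manip.read_state(); print(st["opening"],st["force"].round(1),st["clock"])
shot("side","f2"); a=cv2.imread("pics/f2.png")[90:270,240:440]
shot("scene","f3"); b=cv2.imread("pics/f3.png")[90:270,200:400]
cv2.imwrite("pics/f23.png",np.hstack([cv2.resize(a,(400,360)),cv2.resize(b,(400,360))]))
```

```text
57.744645427497936 [ 0.4 -0.  -0.1] [0.1 0.  0. ]
57.55008842108778 [ 0.  -0.5 -1.7] 46.4917
```

View pics/f23.png

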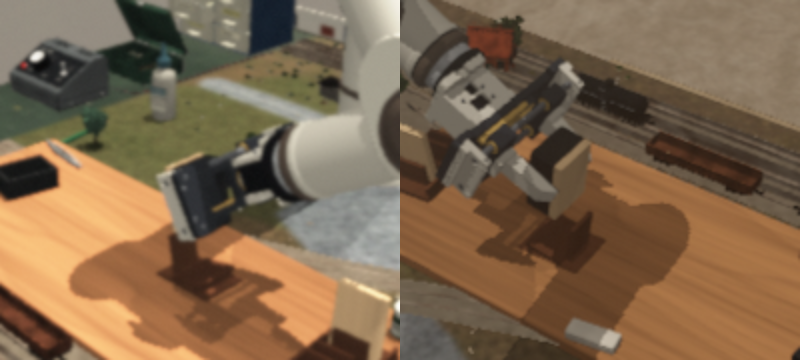

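In the right-hand picture the stack is clear of the rest at (555,175), with board and mould still flush. Next I'll lay it board-down at (510,−50).

Run:
```python
from plan import *
st=manip.read_state(); go(st["tcp_pos"]+[0,0,90],st["orientation"],120)
G=lambda dz:tcp(flatT([510,-50,38.5+dz],-Y,-Z),g2,z2,1)
p,q=G(100); go(p,q); p,q=G(10); go(p,q,80); manip.wait(.2)
f0=manip.read_state()["force"]
for d in(5,3,2,1,0,-.7,-1.4):
    p,q=G(d); go(p,q,25); manip.wait(.1); f=manip.read_state()["force"]-f0; print(d,f.round(1))
    if f[2]>3: break
shot("side","g2"); a=cv2.imread("pics/g2.png")[130:270,200:400]
manip.ungrasp(); manip.wait(.3)
st=manip.read_state(); zz=R.from_quat(q).as_matrix()[:,2]; go(st["tcp_pos"]-90*zz,q,120)
im,cc=top(510,-50,0,"t2"); print(manip.read_state()["clock"])
cv2.imwrite("pics/g23.png",np.hstack([cv2.resize(a,(400,280)),cv2.resize(im[0:210,170:470,::-1],(400,280))]))
```

```text
5 [-0.2  1.3  0.1]
3 [-0.4  0.2  0. ]
2 [-0.9  1.3  0.2]
1 [ 0.6 -0.   0.3]
0 [-0.8  0.9 -0.5]
-0.7 [-0.3  0.8  2.1]
-1.4 [-2.   0.5  6.2]
55.8083
```

View pics/g23.png

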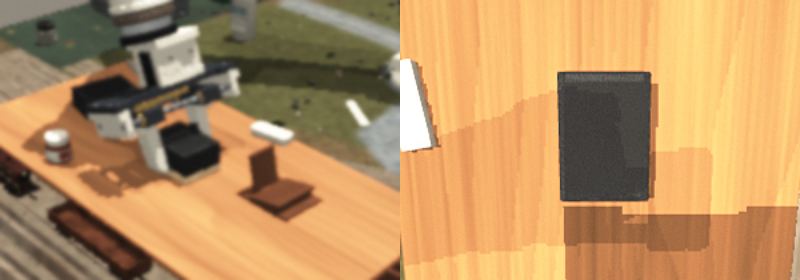

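The stack lies flat with the mould upside down on the board, at (605,136) in the right-hand picture. Next I'll measure it, lift the mould straight up and lay it at (510,−160).

Run:
```python
from plan import *
import pickle
im=cv2.imread("pics/t2.png"); st=manip.read_state(); cc=cam("wrist",st)
m=(im.max(2)<95).astype(np.uint8); m[200:]=0;m[:,:250]=0;m[:,420:]=0
k=max(cv2.findContours(m,0,2)[0],key=cv2.contourArea); r=cv2.minAreaRect(onplane(cc,k[:,0],59)[:,:2].astype(np.float32)); print(r)
x,y=r[0]; ang=r[2] if r[1][0]<r[1][1] else r[2]-90; ang=np.radians((ang+90)%180-90); print(np.degrees(ang))
ya=np.array([c(ang),s(ang),0])
assert abs(x-510)<8 and abs(y+50)<8 and abs(ang)<.15
cand=[Q(ya,-Z),Q(-ya,-Z)]; j=[manip.ik([x,y,120],list(k)) for k in cand]
q=cand[int(np.argmin([9 if a is None else abs(a-st["qpos"]).max() for a in j]))]
go([x,y,120],q); go([x,y,49.5],q,70); f0=manip.read_state()["force"]
manip.close_gripper(20); manip.wait(.3); st=manip.read_state(); print(st["opening"],(st["force"]-f0).round(1))
go([x,y,60],q,20); go([x,y,130],q,60); manip.wait(.2); print(manip.read_state()["opening"],(manip.read_state()["force"]-f0).round(1))
go([x,y-110,130],q,100); go([x,y-110,49.5-10+8],q,60)
for z in(42,40.5,39.5,38.5,37.5):
    go([x,y-110,z],q,20); manip.wait(.1); f=manip.read_state()["force"]-f0; print(z,f.round(1))
    if f[2]>1.5: break
manip.ungrasp(); manip.wait(.3); go([x,y-110,180],q,120)
im,cc=top(510,-50,0,"t3"); print(manip.read_state()["clock"])
go([450,100,330],qd); manip.wait(.2)
shot("side","h2"); a=cv2.imread("pics/h2.png")[130:270,200:400]
cv2.imwrite("pics/h23.png",np.hstack([cv2.resize(a,(400,280)),cv2.resize(im[0:210,170:470,::-1],(400,280))]))
```

```text
((510.57232666015625, -50.85005569458008), (57.50264358520508, 78.49008178710938), 0.10257147997617722)
0.10257147997617722
58.23092842068635 [ 0.9 -1.1  2.3]
58.02704755321743 [ 0.2  0.6 -0.6]
42 [ 0.8 -0.8 -0.4]
40.5 [ 1.4  0.2 -0.6]
39.5 [ 1.8 -0.8  0.8]
38.5 [-2.8 -0.  10.9]
68.1083
```

View pics/h23.png

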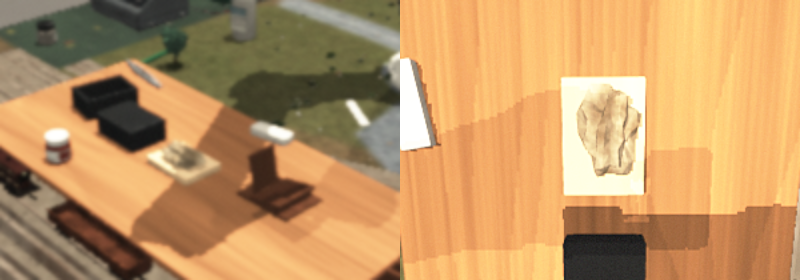

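The rock lies craggy side up on its board at (605,135), the mould is flat 110 mm away, and the second mould was clearly empty. The robot is clear of everything, so I'll hand in.

```bash
python3 -c "
from station import manip
print(manip.sign_off())"
```

```text
the job is handed in; nothing more can be done
None
```

I turned the one filled mould out and handed the job in: the rock lies right side up about 2–3 mm off the middle of its board, the mould is upside down and flat about 110 mm away, the empty mould, pots and block were left alone, and the result of the judging was not shown.

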